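# Lock the gas cartridge and hold the purge collar down

## Task

Get the wine-tasting dispenser ready to purge: first slide the yellow-handled cartridge carrier along its rail towards the red block until it clicks fully home. Then, pressing down lightly, turn the knurled collar on the red block clockwise (seen from above) until its hidden keyways drop over the pins, push it fully down against its spring, and finish while still holding it there with the fingers. Leave everything else on the counter where it stands.

Things in the scene. Friction and masses are not known exactly. Their poses are not given: they have to be found in the camera images.
- dispenser: The fixed purge station: steel base plate 310 x 100 x 10 mm carrying an aluminium rail and a red valve block (85 x 84 mm, top 45 mm above the counter). Origin on the counter surface; x along the rail from its open end to the red block, z up. The rail (70 mm wide, top 29 mm above the counter) runs from x = -155 to +16 mm and ends at a dark stop block. It does not move.
- neck_axis (a point): Point on the fixed vertical axis of the collar's neck, at the height of the red block's top (45 mm above the counter), 90 mm along +x from the dispenser's origin. Axes as the dispenser's.
- carrier_home (a point): Fixed point where carrier_grip must arrive: 110 mm before the neck axis along the rail, 64 mm above the counter. There two spring balls snap into notches in the carrier's foot; it can go only 1.5 mm further, against the stop block. The balls resist over the last 30 mm (about 8 to 15 N), before that a few N. x axis along the rail to the red block.
- carrier_grip (a point): Centre of the yellow grip fin (56 mm along the rail, 16 mm across, 36 mm tall, top 82 mm above the counter) on the grey cartridge carrier, whose foot is 70 x 48 mm. x axis along the rail to the red block. The carrier (0.25 to 0.5 kg, slippery foot) is captive under the rail's lips and only slides. It starts 65 to 95 mm short of home.
- collar_center (a point): Centre (half-way up) of the knurled dark steel collar: 52 mm diameter, 43 mm tall, closed top with a red disc, 0.1 to 0.2 kg, a loose cap on the red block's neck; z up its axis. At the start it rests on hidden pins, centre 77.5 mm above the counter; pushed fully down, 67.5 mm. Skirt then 1 mm above the red block.
- collar: The same collar; origin at the centre of its underside. Three equal keyways inside, unseen, 120 deg apart, in no known relation to its yaw, with 0.28 rad of play. Turned clockwise from above 0.3 to 1.3 rad from the start they meet the pins; only then can it be pushed down 10 mm to a stop, against a spring rising to about 7 N. Let go, it springs up most of the way.
- tumbler: Bystander: empty glass tumbler, 62 mm diameter, 85 mm tall, beside the dispenser; origin at the centre of its underside.
- spare: Bystander: upright spare gas cartridge, aluminium, 34 mm diameter, 72 mm tall, beside the dispenser; origin at the centre of its underside.
- stopper: Bystander: cork bottle stopper, 34 mm diameter, 38 mm tall, beside the dispenser; origin at the centre of its underside.
- bottle_red: Bystander: green wine bottle with a red cap, 74 mm diameter, 300 mm tall, on the right of the counter; origin at the centre of its underside.
- bottle_amber: Bystander: amber bottle with a black cap, 72 mm diameter, 290 mm tall, on the right of the counter; origin at the centre of its underside.
- tin: Bystander: red round tin, 100 mm diameter, 130 mm tall, on the left of the counter; origin at the centre of its underside.
- gift_box: Bystander: brown carton 90 x 70 x 140 mm, on the left of the counter; origin at the centre of its underside.
There are look-alikes about, which are no part of the job. What is shaped like the collar but purple is not meant.

How it is judged:
By the outcome, as a careful person would: the job done as asked, in the order asked, and still so for the second after the job is handed in, while the arm keeps its last pose, push and grip.
It also fails if it takes over 56 s, if anything falls off the work surface, if the arm or the gripper's body presses on something with over 40 N, if the wrist force passes 120 N, or if a joint passes its speed limit or range.

## Robot

A 6-joint arm with a two-finger parallel gripper is mounted at the origin on the work surface. World frame = base frame: x ahead of the robot, y to its left, z up, the work surface at z = 0. Lengths are in mm, angles in rad, forces in N, time in s.
With the tool pointing down it reaches from about 375 to 750 mm from the base axis. Payload 9 kg.
Tool frame: the origin (TCP) lies midway between the tips of the shut fingers; the grasp point (between the pads) lies 19 mm behind it (grip_depth is the distance from the TCP to the grasp point, in mm); z points along the fingers, y is the direction in which the jaws open and shut (so a half turn about z gives the same grasp; the last joint's range is limited). The gripper opens to 85 mm and grips with 20 to 120 N. Pads are 22 mm wide; open, the fingers measure 114 mm over their backs; the gripper's body (76 mm by 85 mm) begins 54 mm behind the grasp point. The pads swing forward as they close: fully open they stand 13 mm farther back than shut.
Start: joints at [0.929, 0.104, 0.097, 1.564, 0, 1.353], TCP at [246.744, 546.95, 231.331] pointing down, gripper open.
Joint ranges: [-2.99, 2.99], [-0.84, 1.86], [-1.1, 1.16], [-1.84, 2.11], [-1.51, 1.56], [-3.14, 3.14]. Speed limits (rad/s): [2.22, 2.22, 2.57, 3.14, 3.14, 3.14].

## Interface

Orientations are given as a unit quaternion [w, x, y, z].
In Python, from plant import * gives the robot as it stands.
- The arm moves only by the tool jog_arm, never from a script. Its argument "series" is a list of rows, each a list of 3 entries, a list of its own where there are three numbers: the shift along the world's x, y, z in m, then the turn, a rotation vector about the world's x, y, z in rad, then the finger opening in m, from 0 to 0.0854. A call has 1 to 8 rows; each row shifts and turns the commanded pose from where the row before left it; what a row does not reach is not made up. A row lasts 1/12 s, in which the tool goes at most 41.7 mm and 7.16 degrees, less where a joint would pass 70% of its speed; a pose out of reach is approached as far as the arm can. A call with a gripper value outside its range is refused whole. The fingers move at their own pace and stop on an object; "newtons" is the grip in N (left out, the last holds). Time passes only in rows, so rows that do not move let the fingers close. It gives the time, the measured TCP pose, the force and the opening at its end, in the units of the state.
- sense(): the state, without advancing time (a new reading comes with each control period).
- grab_frame(name): name is "scene" or "top"; returns a dict with "color" (420x560x3 uint8, red, green, blue), "fovy" (degrees; the focal length in pixels is half the picture's height over the tangent of half this angle, whatever the lens; pixels are square), "cx", "cy" (the principal point, pixels), "xyz" and "rotation" of the camera in the world. Camera axes: x right, y up, looking along -z (the intrinsics and any distortion apply to the point x, -y, -z); pixel columns grow to the right and rows downward; lengths in mm; the calibration is good to about 2 mm. A picture is of the moment at which its call begins. There is no depth.
- sign_off(): hands the job in, once; it reports no verdict.
The state is a dict: "time_s": time; "qpos": joint angles; "joint_vel": joint speeds; "joint_efforts": joint torques, N m; "ee_pos": TCP position; "eef_rot": TCP orientation; "contact_force": force on the tool from outside, world axes, zero at the start; "moment": the same for the moment, N m; "finger_gap": opening from 0.0 (shut) to 1.0 (fully open).
Only numpy, scipy, OpenCV 4.12 (cv2) and the standard library are available. Lean on these libraries where they do the work, as an engineer would, in place of code of your own. Each camera call takes 0.05 s, during which the arm holds its last target.

## Working session

There is one attempt and no reset: what is moved stays moved. The work goes in short steps, Python scripts to look and compute and a tool call to move; the robot and the scene stay as the last step left them, time stands still between calls to the robot, and variables do not carry over. Pictures are saved under pics/ and viewed, and the job is handed in when it is done.

Besides the shell and the picture viewer there is one more tool, called after "Request:" by a JSON object that holds its "name" and its "arguments", one argument or row to a line. jog_arm: Moves the arm, as the interface text tells. Its arguments: {"type":"object","properties":{"series":{"type":"array"},"newtons":{"type":"number"}},"required":["series"]}

```bash
ls; mkdir -p pics
python3 - <<'E'
from plant import *
import cv2,json
s=sense();print(s)
for n in("scene","top"):
    f=grab_frame(n);cv2.imwrite(f"pics/{n}0.png",f["color"][:,:,::-1]);print({k:v for k,v in f.items() if k!="color"})
E
```

```text
pics
{'time_s': 0.0, 'qpos': array([9.29326839e-01, 1.04734741e-01, 9.64590783e-02, 1.56389941e+00,
       6.43583871e-06, 1.35311132e+00]), 'joint_vel': array([-9.06748298e-04, -4.30870739e-05,  5.52782659e-04,  1.08548852e-03,
       -4.34373136e-04,  5.58821944e-04]), 'joint_efforts': array([-1.99403425e-03, -5.56936240e+01,  5.03649080e+01,  1.69908250e-02,
       -4.88063488e-04,  9.75368948e-06]), 'ee_pos': array([246.50184858, 546.65442477, 230.49596802]), 'eef_rot': array([-2.90041048e-04,  2.10310146e-01,  9.77634475e-01, -6.25399750e-04]), 'contact_force': array([-0.50139661, -0.32228159,  0.07319032]), 'moment': array([0.00789554, 0.0348234 , 0.03417132]), 'finger_gap': 0.9978593379866701}
{'fovy': 48.188825545275606, 'cx': 280.97949896332926, 'cy': 209.59575969414882, 'xyz': array([1032.29103588, -781.73066623, 1073.45654296]), 'rotation': array([0.90067412, 0.3484406 , 0.0840684 , 0.24557644])}
{'fovy': 45.65532462282192, 'cx': 274.2538157703749, 'cy': 215.72194805997435, 'xyz': array([ 224.93988937,   20.87102926, 1601.82301014]), 'rotation': array([-0.68825931, -0.08203473,  0.08108174,  0.71623682])}
```

View pics/scene0.png

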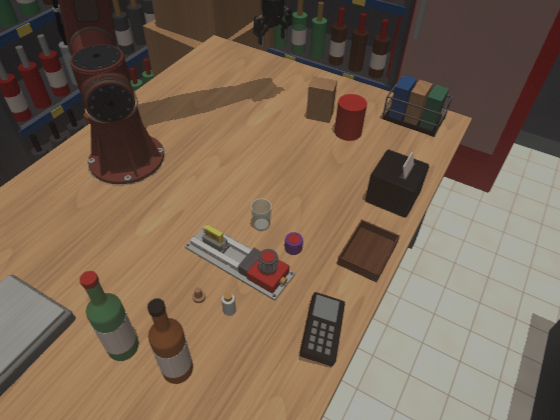

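View pics/top0.png

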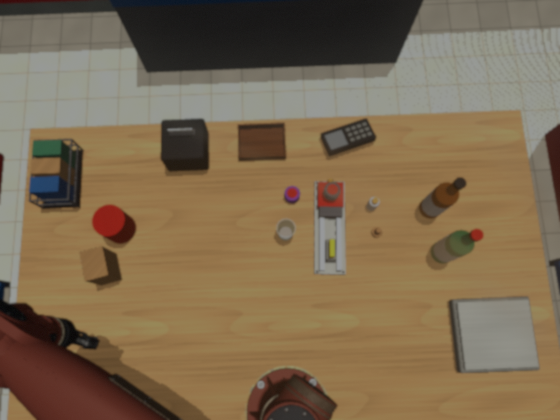

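The top view shows the dispenser at (330,228), with its collar at (331,192) on the red block. The purple look-alike is at (292,194). The yellow fin is at (332,248), the tumbler at (285,230), the spare at (373,203) and the stopper at (377,232). In the scene view the collar is at (269,260), the purple look-alike at (293,243) and the fin at (213,234). I'll enlarge both.

Run:
```python
import cv2
a=cv2.imread("pics/top0.png")[165:285,260:400];cv2.imwrite("pics/top0c.png",cv2.resize(a,None,fx=5,fy=5,interpolation=cv2.INTER_CUBIC))
a=cv2.imread("pics/scene0.png")[190:320,170:320];cv2.imwrite("pics/scene0c.png",cv2.resize(a,None,fx=4.5,fy=4.5,interpolation=cv2.INTER_CUBIC))
```

```text
(no output)
```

View pics/top0c.png

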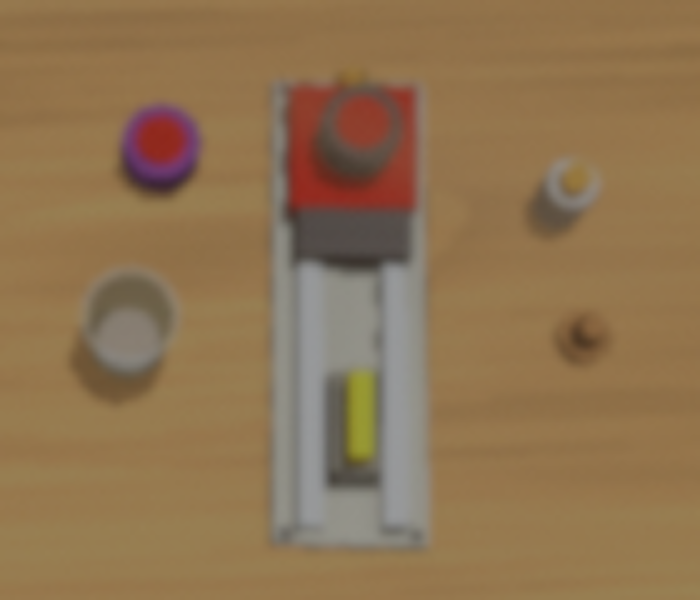

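View pics/scene0c.png

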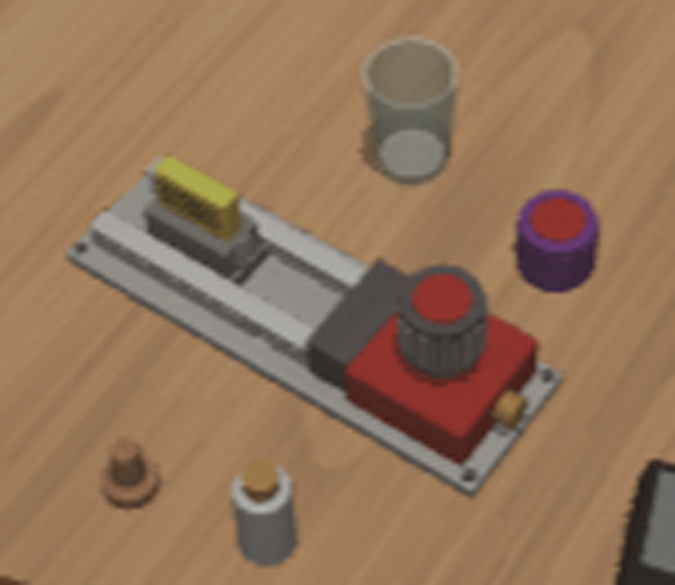

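The collar candidates are the dark steel cap on the red block, at scene (268,257) and top (332,190), and the purple cap at scene (293,243). The dark one on the red block fits the description, and the crop confirms it. Next I'll triangulate.

```bash
cat > h.py <<'E'
from plant import *
import numpy as np, cv2
from scipy.spatial.transform import Rotation as R
def cam(f):
    h=f["color"].shape[0];fl=h/2/np.tan(np.radians(f["fovy"]/2));q=f["rotation"]
    return fl,f["cx"],f["cy"],np.array(f["xyz"]),R.from_quat([q[1],q[2],q[3],q[0]]).as_matrix()
def ray(c,u,v):
    fl,cx,cy,o,M=c;d=M@np.array([(u-cx)/fl,-(v-cy)/fl,-1]);return o,d
def atz(c,u,v,z):
    o,d=ray(c,u,v);return o+d*(z-o[2])/d[2]
def proj(c,p):
    fl,cx,cy,o,M=c;q=M.T@(np.array(p)-o);return cx+fl*q[0]/-q[2],cy-fl*q[1]/-q[2]
def crop(n,name,x0,y0,x1,y1,s):
    f=grab_frame(n);a=f["color"][y0:y1,x0:x1,::-1]
    cv2.imwrite("pics/"+name,cv2.resize(a,None,fx=s,fy=s,interpolation=cv2.INTER_CUBIC));return f
E
python3 - <<'E'
from h import *
np.set_printoptions(suppress=True,precision=1)
S=cam(dict(color=np.zeros((420,560)),fovy=48.188825545,cx=280.9795,cy=209.59576,xyz=[1032.291,-781.7307,1073.4565],rotation=[0.90067412,0.3484406,0.0840684,0.24557644]))
T=cam(dict(color=np.zeros((420,560)),fovy=45.655324623,cx=274.2538,cy=215.7219,xyz=[224.93988937,20.871,1601.823],rotation=[-0.68825931,-0.08203473,0.08108174,0.71623682]))
t=lambda u,v,z:atz(T,260+(u+.5)/5-.5,165+(v+.5)/5-.5,z)
s=lambda u,v,z:atz(S,170+(u+.5)/4.5-.5,190+(v+.5)/4.5-.5,z)
print("plate top TL TR BL BR");[print(t(*p,10)) for p in[(272,84),(421,84),(272,543),(426,545)]]
print("plate scene left right(+y far) near back");[print(s(*p,10)) for p in[(68,257),(562,376),(472,493),(153,162)]]
print("collar",t(361,123,99),s(442,300,99))
print("fin",t(361,415,82),s(197,184,82))
print("tumbler",t(129,322,85),s(410,75,85),"purple",t(161,142,43),s(557,220,43))
print("spare",t(575,180,72),s(261,480,72),"stopper",t(583,338,10),s(130,490,5))
E
```

```text
plate top TL TR BL BR
[ 711.6 -121.3   10. ]
[ 707.5 -220.3   10. ]
[ 406.3 -103.7   10. ]
[ 401.1 -201.7   10. ]
plate scene left right(+y far) near back
[ 408.  -205.6   10. ]
[ 718.6 -124.8   10. ]
[ 713.2 -222.4   10. ]
[ 407.2 -115.1   10. ]
collar [ 656.6 -167.5   99. ] [ 661.  -169.4   99. ]
fin [ 474.7 -157.4   82. ] [ 482.6 -160.6   82. ]
tumbler [538.3 -17.1  85. ] [547.4 -20.5  85. ] purple [665.2 -44.1  43. ] [669.3 -44.8  43. ]
spare [ 621.3 -303.9   72. ] [ 628.8 -306.9   72. ] stopper [ 531.3 -313.2   10. ] [ 540.5 -319.3    5. ]
```

The two cameras disagree by 5–9 mm in x, and the collar does not sit where the plate says it should. I'll take sharper pixel readings before fitting.

Run:
```python
import cv2
T=cv2.imread("pics/top0.png");S=cv2.imread("pics/scene0.png")
def c(a,n,x0,y0,x1,y1,s):
    b=cv2.resize(a[y0:y1,x0:x1],None,fx=s,fy=s,interpolation=cv2.INTER_CUBIC)
    b=cv2.convertScaleAbs(b,alpha=1.5)
    for x in range(x0,x1,5): cv2.putText(b,str(x),(int((x-x0+.5)*s)-9,8),0,.3,(0,255,255));cv2.line(b,(int((x-x0+.5)*s),10),(int((x-x0+.5)*s),16),(0,255,255))
    for y in range(y0,y1,5): cv2.putText(b,str(y),(0,int((y-y0+.5)*s)+3),0,.3,(0,255,255));cv2.line(b,(20,int((y-y0+.5)*s)),(26,int((y-y0+.5)*s)),(0,255,255))
    cv2.imwrite(n,b)
c(T,"pics/t1.png",308,175,352,225,12);c(T,"pics/t2.png",308,225,352,280,10.9)
c(S,"pics/s1.png",235,240,300,298,10);c(S,"pics/s2.png",180,218,250,270,10)
```

```text
(no output)
```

View pics/t1.png

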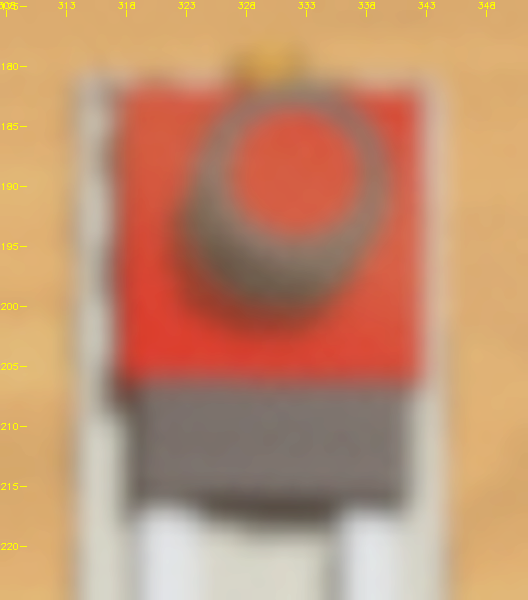

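View pics/t2.png

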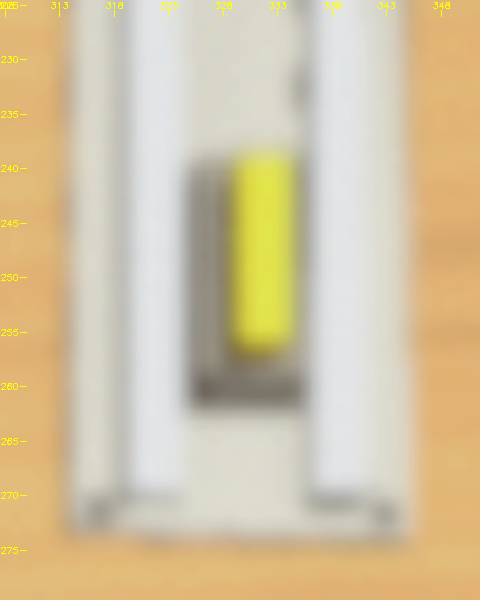

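View pics/s1.png

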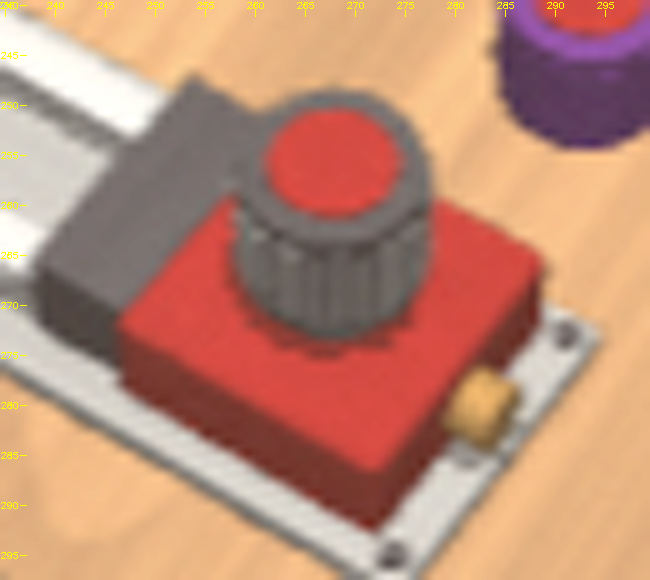

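View pics/s2.png

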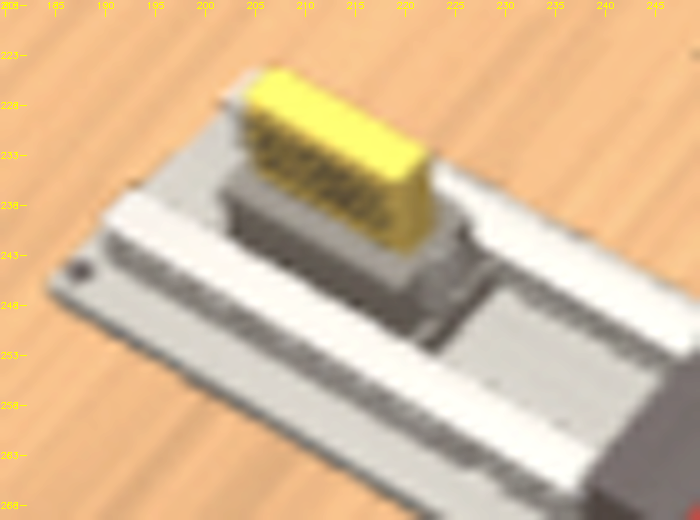

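```bash
cat > fit.py <<'E'
from h import *
from scipy.optimize import least_squares
np.set_printoptions(suppress=True,precision=2)
C={'s':(48.188825545,280.9795,209.59576,[1032.291,-781.7307,1073.4565],[0.90067412,0.3484406,0.0840684,0.24557644]),
   't':(45.655324623,274.2538,215.7219,[224.93988937,20.871,1601.823],[-0.68825931,-0.08203473,0.08108174,0.71623682])}
C={k:cam(dict(color=np.zeros((420,560)),fovy=a,cx=b,cy=c,xyz=d,rotation=e)) for k,(a,b,c,d,e) in C.items()}
def pc(c,p,d):
    fl,cx,cy,o,M=c;return proj((fl,cx,cy,o+d[:3]*1,R.from_rotvec(d[3:6]).as_matrix()@M),p)
P=[('t',(132.5,42,45),317.3,181.8),('t',(132.5,-42,45),342.7,182),('t',(47.5,-42,45),342.9,206.4),('t',(47.5,42,45),317.3,206.2),
('t',(155,50,10),313.75,181.6),('t',(155,-50,10),344.2,181.8),('t',(-155,50,10),313.7,273.4),('t',(-155,-50,10),345.3,274),
('t',(90,0,99),332.15,188.8),
('s',(47.5,-42,45),246.3,272),('s',(132.5,-42,45),272.3,287),('s',(132.5,42,45),289,265.8),
('s',(90,0,99),267.9,255.8),('s',(155,50,10),294.5,272.5),('s',(155,-50,10),274.7,299),('s',(-155,-50,10),184,246.3),
('t','fin',331.9,247.4),('s','fin',213.3,230)]
def res(v,full=False):
    x,y,th,xf=v[:4];out=[]
    for k,p,u,w in P:
        p=(xf,0,82) if p=='fin' else p
        c,s=np.cos(th),np.sin(th);W=np.array([x+c*p[0]-s*p[1],y+s*p[0]+c*p[1],p[2]])
        d=v[4:10] if k=='s' else v[10:16]
        a=pc(C[k],W,d);out+=[a[0]-u,a[1]-w]
    if full:return np.array(out).reshape(-1,2)
    return np.r_[np.array(out)/.4,v[4:7]/2,v[10:13]/2,v[7:10]/SR,v[13:16]/SR]
for SR in(1e-5,.002,.005):
    r=least_squares(res,np.r_[560,-165,-.058,-85,np.zeros(12)],x_scale=np.r_[1,1,.01,1,[1,1,1,.01,.01,.01]*2])
    v=r.x;print(SR,r.cost,v)
print(np.c_[res(v,True)])
c,s=np.cos(v[2]),np.sin(v[2])
for n,x in(("neck",90),("home",-20),("fin",v[3])):print(n,v[0]+c*x,v[1]+s*x)
E
python3 fit.py
```

```text
1e-05 159.4197089285303 [ 563.96 -162.6    -0.06  -86.42   -2.35    0.3     2.08    0.     -0.
    0.      2.35   -0.3    -1.27   -0.     -0.      0.  ]
0.002 156.52669592138037 [ 567.58 -161.52   -0.05  -86.51   -0.81   -0.1     1.54    0.     -0.
   -0.      0.81    0.1    -1.84    0.     -0.      0.  ]
0.005 149.438304887877 [ 578.39 -153.93   -0.05  -86.71   -0.13   -0.35    1.85    0.01   -0.01
   -0.      0.13    0.35   -2.39    0.     -0.01    0.  ]
[[-0.23  0.85]
 [ 0.19  1.01]
 [ 0.39  1.87]
 [-0.16  1.69]
 [ 0.14 -2.24]
 [-0.3  -2.03]
 [ 0.3  -1.35]
 [ 0.11 -1.44]
 [-0.36  1.78]
 [-1.92 -0.85]
 [-1.11 -0.45]
 [-0.4  -1.38]
 [-1.02 -0.18]
 [ 2.07  1.23]
 [ 1.74  1.22]
 [ 0.92  0.48]
 [-0.12 -0.22]
 [-0.16 -0.15]]
neck 668.2687956344378 -158.60482568754338
home 558.4175248405841 -152.88658251542896
fin 491.79491636925843 -149.41858188833993
```

The residuals suggest the plate is not centred on the origin, so I'll free the plate and block offsets.

```bash
sed -e "s/p=(xf,0,82) if p=='fin' else p/p=(xf,0,82) if p=='fin' else p; p=(p[0]+(v[16] if p[2]==10 else v[17] if p[2]==45 else 0),p[1],p[2])/" -e "s/np.zeros(12)\]/np.zeros(14)]/" -e "s/\]\*2\]/]*2,1,1]/" -e "s/for n,x in/    \nfor n,x in/" -e "s/v=r.x;print(SR,r.cost,v)/v=r.x;print(SR,r.cost,v);print('neck',v[0]+np.cos(v[2])*90,v[1]+np.sin(v[2])*90,'fin',v[0]+np.cos(v[2])*v[3],v[1]+np.sin(v[2])*v[3])/" fit.py > fit2.py; python3 fit2.py
```

```text
1e-05 18.694970196054093 [ 568.97 -162.87   -0.06  -91.32   -1.74   -0.03    2.54    0.      0.
    0.      1.74    0.03    1.88   -0.     -0.      0.    -10.73   -0.32]
neck 658.8250867955271 -167.95165354924913 fin 477.79862093063156 -157.72296271062518
0.002 17.17355337194806 [ 569.41 -162.11   -0.06  -91.41   -0.06   -0.37    1.6     0.      0.
   -0.      0.06    0.37    1.43    0.     -0.      0.    -10.75   -0.31]
neck 659.2641615991183 -167.1987238990672 fin 478.1461292155064 -156.94666192565955
0.005 16.24351595390202 [ 570.13 -158.89   -0.06  -91.49    0.55   -0.48    1.09    0.      0.
   -0.     -0.55    0.48    1.29    0.     -0.      0.    -10.72   -0.28]
neck 659.9877286128253 -164.0010282222654 fin 478.7902765735096 -153.69699911490434
[[-0.17 -0.53]
 [ 0.22 -0.33]
 [ 0.37  0.53]
 [-0.14  0.31]
 [ 0.18 -0.7 ]
 [-0.24 -0.43]
 [ 0.2   0.42]
 [-0.02  0.37]
 [-0.3   0.43]
 [-0.68 -0.09]
 [ 0.06  0.26]
 [ 0.9  -0.73]
 [ 0.1   0.56]
 [ 0.27  0.09]
 [-0.3  -0.01]
 [-0.19 -0.18]
 [-0.15 -0.1 ]
 [-0.13  0.03]]
neck 659.9877286128253 -164.0010282222654
home 550.165156107343 -157.75582460043842
fin 478.7902765735096 -153.69699911490434
```

The fit is consistent: neck ≈ (659,-167.5), rail yaw ≈ -0.057, fin ≈ (478,-157). That puts the carrier 71 mm short of home, inside the stated 65–95 mm. Next I'll move above the fin.

Request:
{"name": "jog_arm", "arguments": {
  "series": [
    [[0.0096, -0.0293, -0.003], [0, 0, 0.0153], 0.085],
    [[0.0096, -0.0293, -0.003], [0, 0, 0.0153], 0.085],
    [[0.0096, -0.0293, -0.003], [0, 0, 0.0153], 0.085],
    [[0.0096, -0.0293, -0.003], [0, 0, 0.0153], 0.085],
    [[0.0096, -0.0293, -0.003], [0, 0, 0.0153], 0.085],
    [[0.0096, -0.0293, -0.003], [0, 0, 0.0153], 0.085],
    [[0.0096, -0.0293, -0.003], [0, 0, 0.0153], 0.085],
    [[0.0096, -0.0293, -0.003], [0, 0, 0.0153], 0.085]
  ]
}}

```text
time_s: 0.77
ee_pos: [323.5, 311.1, 206.8]
eef_rot: [-0.0, 0.15, 0.989, -0.0]
contact_force: [0.5, -0.6, 0.3]
finger_gap: 0.995
```

Request:
{"name": "jog_arm", "arguments": {
  "series": [
    [[0.0096, -0.0293, -0.003], [0, 0, 0.0153], 0.085],
    [[0.0096, -0.0293, -0.003], [0, 0, 0.0153], 0.085],
    [[0.0096, -0.0293, -0.003], [0, 0, 0.0153], 0.085],
    [[0.0096, -0.0293, -0.003], [0, 0, 0.0153], 0.085],
    [[0.0096, -0.0293, -0.003], [0, 0, 0.0153], 0.085],
    [[0.0096, -0.0293, -0.003], [0, 0, 0.0153], 0.085],
    [[0.0096, -0.0293, -0.003], [0, 0, 0.0153], 0.085],
    [[0.0096, -0.0293, -0.003], [0, 0, 0.0153], 0.085]
  ]
}}

```text
time_s: 1.43
ee_pos: [400.4, 76.6, 183.0]
eef_rot: [0.0, 0.089, 0.996, 0.0]
contact_force: [0.2, 0.2, 0.3]
finger_gap: 0.994
```

Request:
{"name": "jog_arm", "arguments": {
  "series": [
    [[0.0096, -0.0293, -0.003], [0, 0, 0.0153], 0.085],
    [[0.0096, -0.0293, -0.003], [0, 0, 0.0153], 0.085],
    [[0.0096, -0.0293, -0.003], [0, 0, 0.0153], 0.085],
    [[0.0096, -0.0293, -0.003], [0, 0, 0.0153], 0.085],
    [[0.0096, -0.0293, -0.003], [0, 0, 0.0153], 0.085],
    [[0.0096, -0.0293, -0.003], [0, 0, 0.0153], 0.085],
    [[0.0096, -0.0293, -0.003], [0, 0, 0.0153], 0.085],
    [[0, 0, 0], [0, 0, 0.0], 0.085]
  ]
}}

```text
time_s: 2.1
ee_pos: [468.1, -131.1, 161.0]
eef_rot: [-0.0, 0.037, 0.999, -0.0]
contact_force: [-1.0, -0.7, -0.2]
finger_gap: 0.995
```

Request:
{"name": "jog_arm", "arguments": {
  "series": [
    [[0.005, -0.013, -0.0155], [0, 0, 0.009], 0.085],
    [[0.005, -0.013, -0.0155], [0, 0, 0.008], 0.085],
    [[0, 0, -0.02], [0, 0, 0], 0.085],
    [[0, 0, 0], [0, 0, 0], 0.085],
    [[0, 0, 0], [0, 0, 0], 0.085]
  ]
}}

```text
time_s: 2.52
ee_pos: [476.6, -152.2, 110.5]
eef_rot: [-0.001, 0.028, 1.0, 0.001]
contact_force: [-0.8, 0.6, 0.7]
finger_gap: 0.997
```

Run:
```python
from h import *
crop("scene","s3.png",150,150,310,280,5);crop("top","t3.png",280,170,390,290,5)
```

```text
(no output)
```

View pics/s3.png

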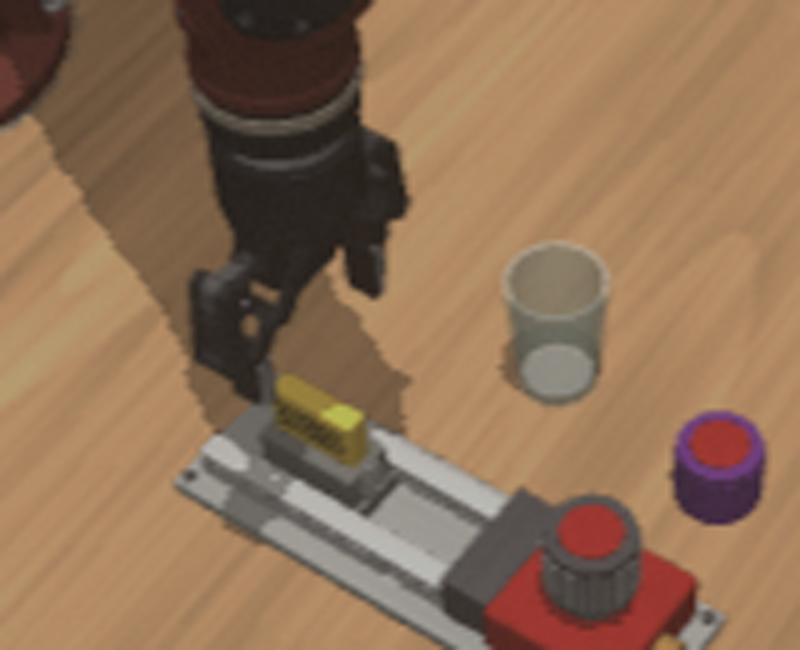

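View pics/t3.png

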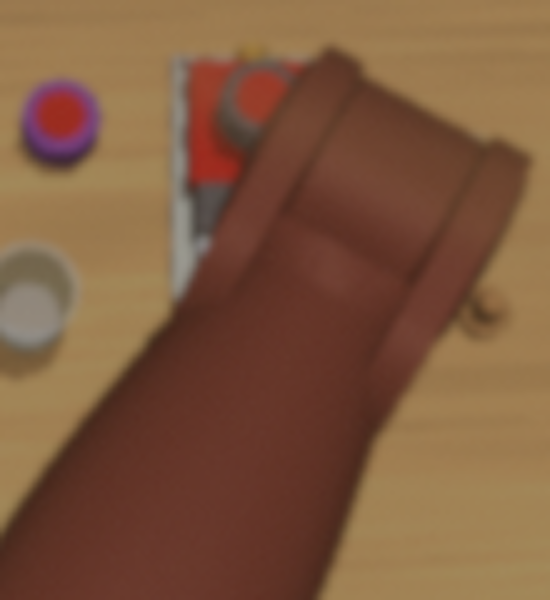

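Run:
```python
from h import *
f=grab_frame("scene");c=cam(f)
n=np.array([np.cos(1.514),np.sin(1.514),0])
p=sense()["ee_pos"];print(p)
for z in(0,6,13):
  for d in(-57,-42.5,0,42.5,57):print(z,d,np.round(proj(c,p+n*d+[0,0,z]),1))
```

```text
[ 478.04019193 -152.8772036   112.69927715]
0 -57 [198.9 234.3]
0 -42.5 [202.5 230.8]
0 0 [212.7 220.6]
0 42.5 [222.5 210.9]
0 57 [225.8 207.7]
6 -57 [198.7 232.9]
6 -42.5 [202.3 229.3]
6 0 [212.5 219.2]
6 42.5 [222.3 209.4]
6 57 [225.6 206.2]
13 -57 [198.4 231.1]
13 -42.5 [202.  227.6]
13 0 [212.2 217.5]
13 42.5 [222.1 207.7]
13 57 [225.4 204.5]
```

Request:
{"name": "jog_arm", "arguments": {
  "series": [
    [[0, -0.0045, -0.012], [0, 0, 0], 0.085],
    [[0, 0, -0.025], [0, 0, 0], 0.085],
    [[0, 0, -0.024], [0, 0, 0], 0.085],
    [[0, 0, 0], [0, 0, 0], 0.04],
    [[0, 0, 0], [0, 0, 0], 0.04],
    [[0, 0, 0], [0, 0, 0], 0.04]
  ],
  "newtons": 30
}}

```text
time_s: 3.17
ee_pos: [478.1, -157.8, 51.6]
eef_rot: [0.001, 0.027, 1.0, -0.0]
contact_force: [-0.1, -0.5, 1.5]
finger_gap: 0.595
```

Run:
```python
from h import *
crop("scene","s4.png",180,190,260,260,9);s=sense();print(s["ee_pos"],s["eef_rot"],s["contact_force"],s["finger_gap"])
```

```text
[ 478.4424321  -158.04171829   52.02464197] [ 9.79810694e-04  2.74256291e-02  9.99623224e-01 -5.34120251e-04] [-0.29639467 -0.81296238 -1.24675954] 0.5078966877209465
```

View pics/s4.png

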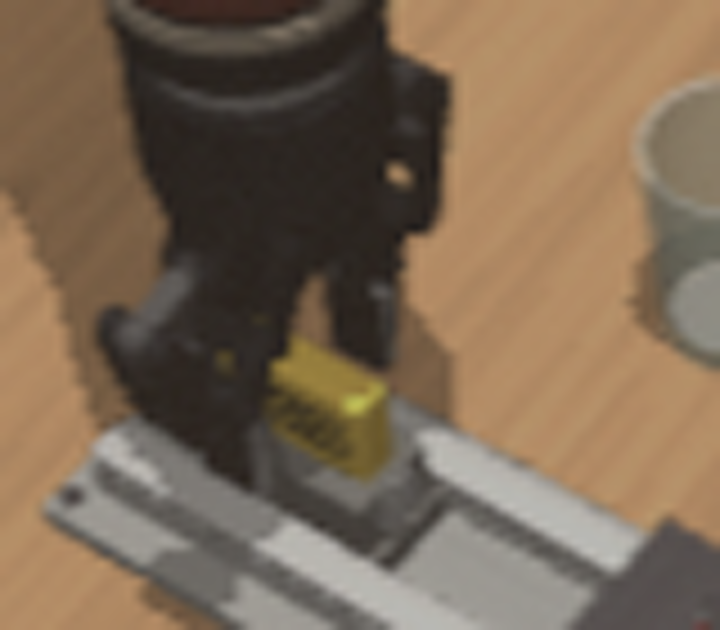

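The jaws straddle the yellow fin, whose near end is at crop (370,440). No contact so far. I'll close gently and watch the side force.

Request:
{"name": "jog_arm", "arguments": {
  "series": [
    [[0, 0, 0], [0, 0, 0], 0.02],
    [[0, 0, 0], [0, 0, 0], 0.02],
    [[0, 0, 0], [0, 0, 0], 0.02],
    [[0, 0, 0], [0, 0, 0], 0.02]
  ],
  "newtons": 25
}}

```text
time_s: 3.55
ee_pos: [477.8, -157.6, 50.8]
eef_rot: [0.0, 0.027, 1.0, -0.0]
contact_force: [0.2, -0.2, 0.3]
finger_gap: 0.227
```

Request:
{"name": "jog_arm", "arguments": {
  "series": [
    [[0, 0, 0], [0, 0, 0], 0.01],
    [[0, 0, 0], [0, 0, 0], 0.01],
    [[0, 0, 0], [0, 0, 0], 0.01]
  ],
  "newtons": 25
}}

```text
time_s: 3.8
ee_pos: [477.8, -157.6, 50.7]
eef_rot: [0.0, 0.027, 1.0, -0.0]
contact_force: [0.1, 1.0, 4.5]
finger_gap: 0.183
```

Request:
{"name": "jog_arm", "arguments": {
  "series": [
    [[0, 0, 0], [0, 0, 0], 0.005],
    [[0.005, -0.0003, 0], [0, 0, 0], 0.005],
    [[0.007, -0.0004, 0], [0, 0, 0], 0.005],
    [[0.007, -0.0004, 0], [0, 0, 0], 0.005],
    [[0.007, -0.0004, 0], [0, 0, 0], 0.005],
    [[0.007, -0.0004, 0], [0, 0, 0], 0.005],
    [[0, 0, 0], [0, 0, 0], 0.005],
    [[0, 0, 0], [0, 0, 0], 0.005]
  ],
  "newtons": 45
}}

```text
time_s: 4.47
ee_pos: [511.3, -159.7, 50.8]
eef_rot: [0.001, 0.027, 1.0, -0.0]
contact_force: [2.7, -0.1, 5.1]
finger_gap: 0.178
```

Run:
```python
from h import *
crop("scene","s5.png",180,190,310,300,6);s=sense();print(s["ee_pos"],s["eef_rot"],s["contact_force"],s["moment"],s["finger_gap"])
```

```text
[ 511.06495603 -159.59333048   50.74993829] [ 5.98174311e-04  2.73463841e-02  9.99625818e-01 -2.02818288e-04] [ 1.84745939 -0.30894712  6.33501639] [-0.10761414 -0.40417201  0.02167701] 0.17732665847209628
```

View pics/s5.png

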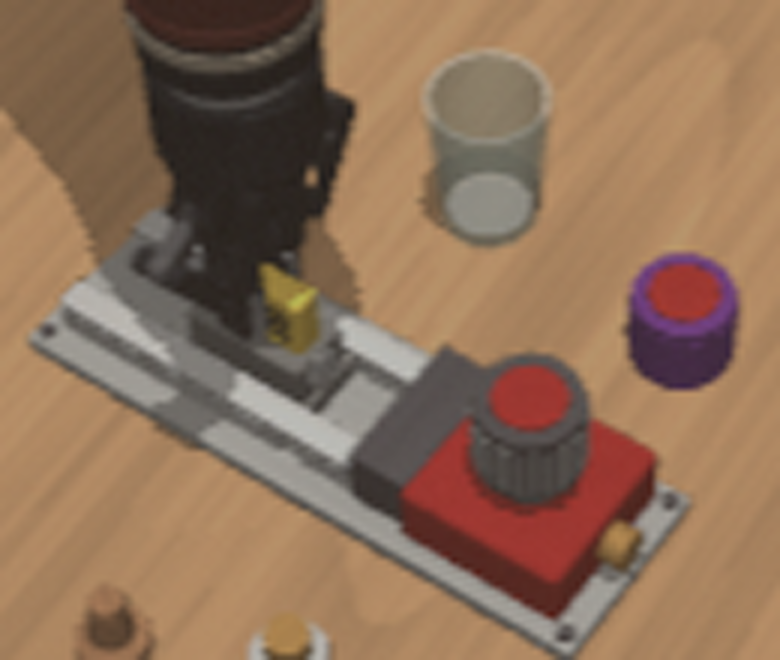

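The carrier follows, with a few N of drag. I'll continue and slow down for the last stretch.

Request:
{"name": "jog_arm", "arguments": {
  "series": [
    [[0.005, -0.0003, 0], [0, 0, 0], 0.005],
    [[0.005, -0.0003, 0], [0, 0, 0], 0.005],
    [[0.005, -0.0003, 0], [0, 0, 0], 0.005],
    [[0.005, -0.0003, 0], [0, 0, 0], 0.005],
    [[0.005, -0.0003, 0], [0, 0, 0], 0.005]
  ]
}}

```text
time_s: 4.93
ee_pos: [534.9, -160.9, 50.8]
eef_rot: [-0.001, 0.028, 1.0, -0.0]
contact_force: [-6.3, 0.8, 10.8]
finger_gap: 0.182
```

Request:
{"name": "jog_arm", "arguments": {
  "series": [
    [[0.003, -0.0002, 0], [0, 0, 0], 0.005],
    [[0.003, -0.0002, 0], [0, 0, 0], 0.005],
    [[0, 0, 0], [0, 0, 0], 0.005]
  ]
}}

```text
time_s: 5.18
ee_pos: [541.4, -161.3, 50.8]
eef_rot: [-0.0, 0.027, 1.0, -0.0]
contact_force: [-1.2, 0.1, 6.4]
finger_gap: 0.179
```

Request:
{"name": "jog_arm", "arguments": {
  "series": [
    [[0.002, -0.0001, 0], [0, 0, 0], 0.005],
    [[0, 0, 0], [0, 0, 0], 0.005]
  ]
}}

```text
time_s: 5.35
ee_pos: [543.3, -161.4, 50.8]
eef_rot: [-0.0, 0.028, 1.0, -0.0]
contact_force: [-1.5, 0.5, 8.7]
finger_gap: 0.176
```

Request:
{"name": "jog_arm", "arguments": {
  "series": [
    [[0.001, -0.0001, 0], [0, 0, 0], 0.005],
    [[0, 0, 0], [0, 0, 0], 0.005]
  ]
}}

```text
time_s: 5.52
ee_pos: [544.3, -161.5, 50.8]
eef_rot: [-0.0, 0.028, 1.0, -0.0]
contact_force: [-0.6, 1.3, 6.6]
finger_gap: 0.178
```

Request:
{"name": "jog_arm", "arguments": {
  "series": [
    [[0.001, 0, 0], [0, 0, 0], 0.005],
    [[0.001, -0.0001, 0], [0, 0, 0], 0.005]
  ]
}}

```text
time_s: 5.68
ee_pos: [546.1, -161.6, 50.8]
eef_rot: [-0.0, 0.028, 1.0, -0.0]
contact_force: [-1.7, 0.6, 7.5]
finger_gap: 0.179
```

Request:
{"name": "jog_arm", "arguments": {
  "series": [
    [[0.001, 0, 0], [0, 0, 0], 0.005]
  ]
}}

```text
time_s: 5.77
ee_pos: [547.2, -161.6, 50.8]
eef_rot: [-0.0, 0.028, 1.0, -0.0]
contact_force: [-0.3, 0.1, 5.5]
finger_gap: 0.182
```

Request:
{"name": "jog_arm", "arguments": {
  "series": [
    [[0.001, -0.0001, 0], [0, 0, 0], 0.005]
  ]
}}

```text
time_s: 5.85
ee_pos: [548.3, -161.7, 50.8]
eef_rot: [0.0, 0.027, 1.0, -0.0]
contact_force: [-1.7, 0.9, 7.3]
finger_gap: 0.179
```

Request:
{"name": "jog_arm", "arguments": {
  "series": [
    [[0.001, -0.0001, 0], [0, 0, 0], 0.005]
  ]
}}

```text
time_s: 5.93
ee_pos: [549.1, -161.8, 50.8]
eef_rot: [-0.0, 0.028, 1.0, -0.0]
contact_force: [-2.9, -0.0, 8.1]
finger_gap: 0.18
```

Run:
```python
from h import *
f=crop("scene","s6.png",200,200,300,290,7);s=sense();print(s["ee_pos"],s["contact_force"],s["moment"],s["finger_gap"])
```

```text
[ 549.26771182 -161.82939246   50.76796961] [-2.71235538  0.86460906  7.89942729] [-0.03802361  0.31524685  0.00708751] 0.18285156875313244
```

View pics/s6.png

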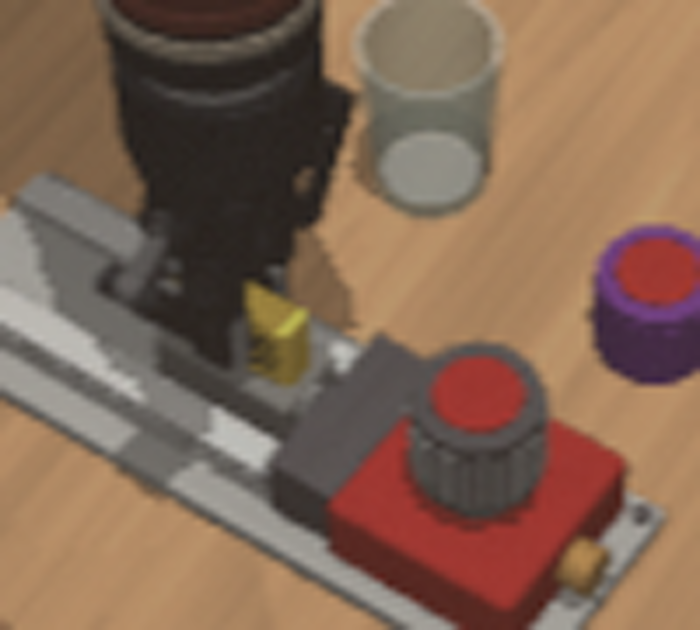

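The carrier is following, with its front close to the stop block at crop (290,420). I'll continue until the force shows the snap or the stop.

Request:
{"name": "jog_arm", "arguments": {
  "series": [
    [[0.001, -0.0001, 0], [0, 0, 0], 0.005]
  ]
}}

```text
time_s: 6.07
ee_pos: [550.0, -161.9, 50.8]
eef_rot: [-0.0, 0.028, 1.0, -0.0]
contact_force: [-5.1, 0.3, 9.8]
finger_gap: 0.179
```

Request:
{"name": "jog_arm", "arguments": {
  "series": [
    [[0.001, 0, 0], [0, 0, 0], 0.005]
  ]
}}

```text
time_s: 6.15
ee_pos: [550.5, -161.9, 50.8]
eef_rot: [-0.001, 0.028, 1.0, -0.0]
contact_force: [-8.5, 0.9, 13.0]
finger_gap: 0.18
```

Request:
{"name": "jog_arm", "arguments": {
  "series": [
    [[0.001, -0.0001, 0], [0, 0, 0], 0.005]
  ]
}}

```text
time_s: 6.23
ee_pos: [551.0, -161.9, 50.9]
eef_rot: [-0.001, 0.028, 1.0, -0.0]
contact_force: [-11.5, 1.2, 15.3]
finger_gap: 0.185
```

Request:
{"name": "jog_arm", "arguments": {
  "series": [
    [[0.001, -0.0001, 0], [0, 0, 0], 0.005]
  ]
}}

```text
time_s: 6.32
ee_pos: [551.2, -161.9, 50.9]
eef_rot: [-0.002, 0.028, 1.0, -0.0]
contact_force: [-18.9, 1.4, 21.9]
finger_gap: 0.183
```

Request:
{"name": "jog_arm", "arguments": {
  "series": [
    [[0.001, 0, 0], [0, 0, 0], 0.005]
  ],
  "newtons": 60
}}

```text
time_s: 6.4
ee_pos: [551.3, -161.9, 51.1]
eef_rot: [-0.003, 0.028, 1.0, -0.0]
contact_force: [-23.4, 1.5, 25.7]
finger_gap: 0.181
```

Request:
{"name": "jog_arm", "arguments": {
  "series": [
    [[0.001, -0.0001, 0], [0, 0, 0], 0.005],
    [[0, 0, 0], [0, 0, 0], 0.005]
  ]
}}

```text
time_s: 6.57
ee_pos: [551.4, -161.9, 51.2]
eef_rot: [-0.004, 0.028, 1.0, -0.0]
contact_force: [-26.3, 2.2, 26.8]
finger_gap: 0.179
```

Run:
```python
from h import *
f=crop("scene","s7.png",215,220,275,275,12);s=sense();print(s["ee_pos"],s["contact_force"],s["moment"],s["finger_gap"])
```

```text
[ 551.40990762 -161.91683338   51.14247588] [-25.21336753   1.80216191  26.24174774] [0.4167736 5.388318  0.0076266] 0.18036019489524824
```

View pics/s7.png

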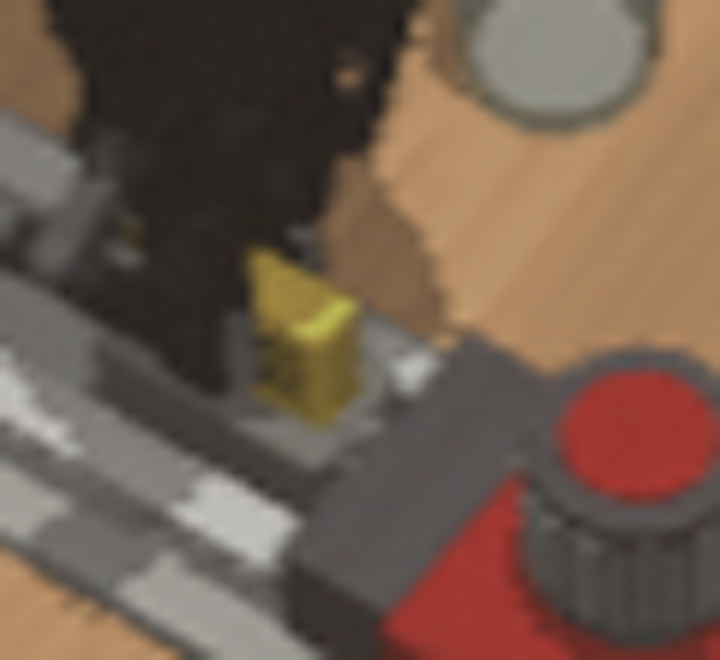

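The carrier stalled at x = 551.4 with 26 N, above the balls' 15 N, so it is on the stop block. That puts home near 549.9. I'll back off and feel for the notch holding.

Request:
{"name": "jog_arm", "arguments": {
  "series": [
    [[-0.002, 0.0001, 0], [0, 0, 0], 0.005],
    [[-0.002, 0.0001, 0], [0, 0, 0], 0.005],
    [[0, 0, 0], [0, 0, 0], 0.005]
  ]
}}

```text
time_s: 6.87
ee_pos: [550.6, -161.9, 50.8]
eef_rot: [-0.001, 0.028, 1.0, 0.0]
contact_force: [-4.6, 0.3, 9.6]
finger_gap: 0.18
```

Request:
{"name": "jog_arm", "arguments": {
  "series": [
    [[-0.0015, 0.0001, 0], [0, 0, 0], 0.005],
    [[0, 0, 0], [0, 0, 0], 0.005]
  ]
}}

```text
time_s: 7.03
ee_pos: [549.8, -161.9, 50.8]
eef_rot: [0.0, 0.027, 1.0, -0.0]
contact_force: [-1.1, 1.3, 6.2]
finger_gap: 0.181
```

Request:
{"name": "jog_arm", "arguments": {
  "series": [
    [[-0.001, 0.0001, 0], [0, 0, 0], 0.005],
    [[0, 0, 0], [0, 0, 0], 0.005]
  ]
}}

```text
time_s: 7.2
ee_pos: [549.1, -161.9, 50.8]
eef_rot: [0.0, 0.027, 1.0, -0.0]
contact_force: [0.9, -0.3, 5.8]
finger_gap: 0.181
```

Request:
{"name": "jog_arm", "arguments": {
  "series": [
    [[-0.001, 0.0001, 0], [0, 0, 0], 0.005],
    [[0, 0, 0], [0, 0, 0], 0.005]
  ]
}}

```text
time_s: 7.37
ee_pos: [548.4, -161.8, 50.8]
eef_rot: [0.001, 0.027, 1.0, -0.0]
contact_force: [1.8, 0.6, 6.7]
finger_gap: 0.177
```

The notch pulls back mildly. I'll return to the notch centre (about 549.9), release and lift.

Request:
{"name": "jog_arm", "arguments": {
  "series": [
    [[0.0022, -0.0001, 0], [0, 0, 0], 0.005],
    [[0, 0, 0], [0, 0, 0], 0.005],
    [[0, 0, 0], [0, 0, 0], 0.005]
  ]
}}

```text
time_s: 7.62
ee_pos: [550.0, -161.9, 50.8]
eef_rot: [-0.0, 0.028, 1.0, -0.0]
contact_force: [-1.0, 0.0, 9.1]
finger_gap: 0.18
```

Request:
{"name": "jog_arm", "arguments": {
  "series": [
    [[0, 0, 0], [0, 0, 0], 0.03],
    [[0, 0, 0], [0, 0, 0], 0.06],
    [[0, 0, 0], [0, 0, 0], 0.085],
    [[0, 0, 0], [0, 0, 0], 0.085],
    [[0, 0, 0], [0, 0, 0], 0.085],
    [[0, 0, 0.02], [0, 0, 0], 0.085],
    [[0, 0, 0.03], [0, 0, 0], 0.085],
    [[0, 0, 0.03], [0, 0, 0], 0.085]
  ]
}}

```text
time_s: 8.28
ee_pos: [549.3, -161.2, 130.2]
eef_rot: [-0.001, 0.027, 1.0, 0.001]
contact_force: [1.2, 0.5, -0.0]
finger_gap: 0.995
```

Request:
{"name": "jog_arm", "arguments": {
  "series": [
    [[0, 0, 0.03], [0, 0, 0], 0.085],
    [[-0.02, 0.03, 0.03], [0, 0, 0], 0.085],
    [[-0.03, 0.03, 0.03], [0, 0, 0], 0.085],
    [[-0.03, 0.03, 0.03], [0, 0, 0], 0.085],
    [[-0.03, 0.03, 0], [0, 0, 0], 0.085],
    [[-0.03, 0.03, 0], [0, 0, 0], 0.085],
    [[0, 0, 0], [0, 0, 0], 0.085]
  ]
}}

```text
time_s: 8.87
ee_pos: [421.7, -24.2, 236.2]
eef_rot: [0.0, 0.026, 1.0, 0.0]
contact_force: [0.2, -1.1, -0.8]
finger_gap: 0.993
```

Run:
```python
from h import *
f=crop("scene","s8.png",180,215,300,305,6);f=crop("top","t8.png",290,170,390,290,5);s=sense();print(s["ee_pos"],s["contact_force"],s["finger_gap"])
```

```text
[425.10672814 -27.34063759 235.63616224] [ 0.80847392 -0.27069173 -0.50821359] 0.9973287608325152
```

View pics/s8.png

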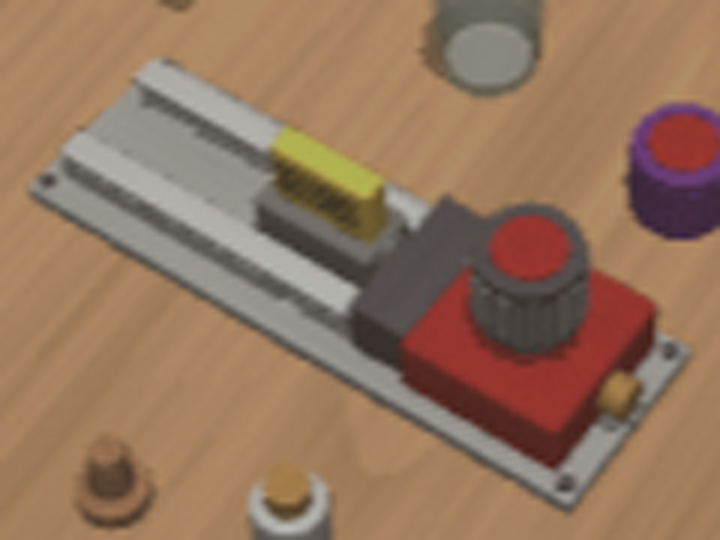

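View pics/t8.png

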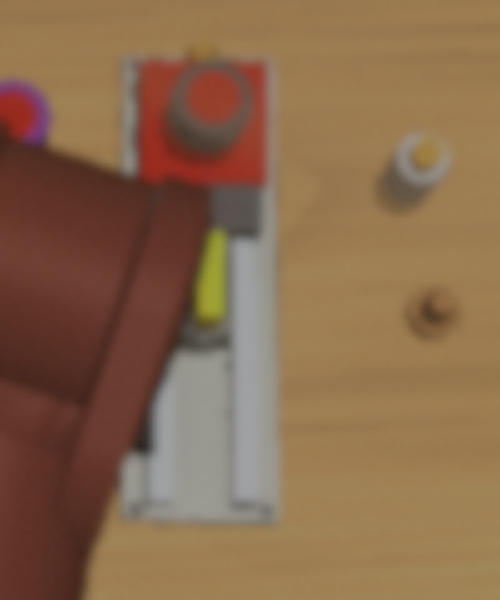

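Run:
```python
from h import *
c=cam(grab_frame("scene"))
a=atz(c,213.3,230,82);b=atz(c,234,242.4,82);k=atz(c,267.9,255.8,99);print(a,b,np.hypot(*(b-a)[:2]),np.hypot(*(k-b)[:2]))
```

```text
[ 481.3849734  -159.29651139   82.        ] [ 553.52496426 -165.89711681   82.        ] 72.44132987369217 106.88567712794955
```

The top and scene views show the fin against the stop side. Its image travel of 72.4 mm matches the TCP travel to the notch (72.2 mm), and the other objects are unmoved. The rail line gives the neck at about (659.5,-168). I'll move above the collar.

Request:
{"name": "jog_arm", "arguments": {
  "series": [
    [[0.0234, -0.0141, 0], [0, 0, 0], 0.085],
    [[0.0234, -0.0141, 0], [0, 0, 0], 0.085],
    [[0.0234, -0.0141, 0], [0, 0, 0], 0.085],
    [[0.0234, -0.0141, 0], [0, 0, 0], 0.085],
    [[0.0234, -0.0141, 0], [0, 0, 0], 0.085],
    [[0.0234, -0.0141, -0.01], [0, 0, 0], 0.085],
    [[0.0234, -0.0141, -0.02], [0, 0, 0], 0.085],
    [[0.0234, -0.0141, -0.02], [0, 0, 0], 0.085]
  ]
}}

```text
time_s: 9.68
ee_pos: [614.7, -143.1, 183.5]
eef_rot: [0.0, 0.028, 1.0, -0.0]
contact_force: [1.0, 0.0, -0.2]
finger_gap: 0.994
```

Request:
{"name": "jog_arm", "arguments": {
  "series": [
    [[0.0234, -0.0141, -0.02], [0, 0, 0], 0.085],
    [[0.0234, -0.0141, -0.02], [0, 0, 0], 0.085],
    [[0, 0, -0.02], [0, 0, 0], 0.085],
    [[0, 0, 0], [0, 0, 0], 0.085],
    [[0, 0, 0], [0, 0, 0], 0.085],
    [[0, 0, 0], [0, 0, 0], 0.085]
  ]
}}

```text
time_s: 10.18
ee_pos: [659.7, -169.5, 126.1]
eef_rot: [0.0, 0.028, 1.0, -0.0]
contact_force: [0.8, -1.0, 0.8]
finger_gap: 0.993
```

Run:
```python
from h import *
f=crop("scene","s9.png",210,190,310,290,6);s=sense();print(s["ee_pos"],s["eef_rot"],s["qpos"],s["contact_force"],s["finger_gap"])
```

```text
[ 659.9933492  -169.46512764  127.05217226] [ 1.05054047e-03  2.75147709e-02  9.99620755e-01 -4.23843533e-04] [-4.42732545e-01  3.55393248e-01  1.94487214e-01  1.40762580e+00
  7.18876061e-05 -3.87695940e-01] [ 0.78635416 -0.30474475  0.10190964] 0.9957986955065922
```

View pics/s9.png

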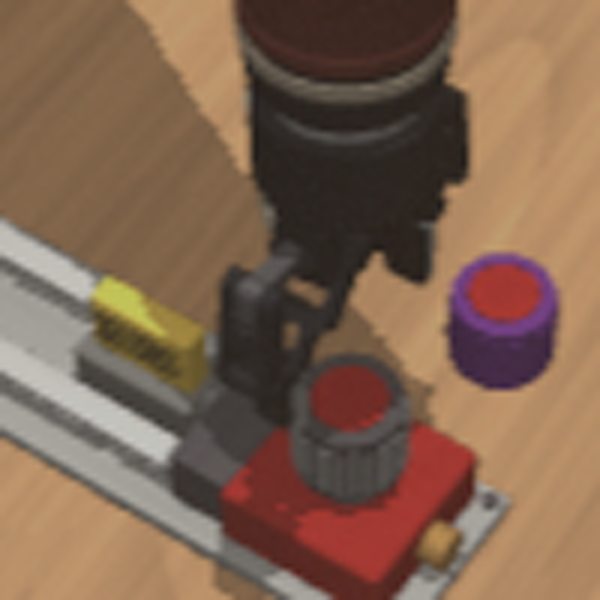

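The finger midpoint, at crop (342,342), lies over the collar axis. I'll descend astride it and close lightly.

Request:
{"name": "jog_arm", "arguments": {
  "series": [
    [[0, 0.0012, -0.015], [0, 0, 0], 0.085],
    [[0, 0, -0.02], [0, 0, 0], 0.085],
    [[0, 0, -0.02], [0, 0, 0], 0.085],
    [[0, 0, -0.008], [0, 0, 0], 0.085],
    [[0, 0, 0], [0, 0, 0], 0.07],
    [[0, 0, 0], [0, 0, 0], 0.06],
    [[0, 0, 0], [0, 0, 0], 0.06],
    [[0, 0, 0], [0, 0, 0], 0.06]
  ],
  "newtons": 20
}}

```text
time_s: 10.9
ee_pos: [660.4, -168.3, 64.2]
eef_rot: [0.001, 0.027, 1.0, -0.0]
contact_force: [0.8, -0.3, -0.7]
finger_gap: 0.699
```

Request:
{"name": "jog_arm", "arguments": {
  "series": [
    [[0, 0, 0], [0, 0, 0], 0.055],
    [[0, 0, 0], [0, 0, 0], 0.05],
    [[0, 0, 0], [0, 0, 0], 0.045],
    [[0, 0, 0], [0, 0, 0], 0.045]
  ],
  "newtons": 20
}}

```text
time_s: 11.23
ee_pos: [660.1, -168.3, 63.5]
eef_rot: [0.001, 0.027, 1.0, -0.0]
contact_force: [-1.2, -0.1, 4.0]
finger_gap: 0.605
```

Request:
{"name": "jog_arm", "arguments": {
  "series": [
    [[0, 0, 0], [0, 0, 0], 0.035],
    [[0, 0, -0.001], [0, 0, 0], 0.035],
    [[0, 0, 0], [0, 0, 0], 0.035]
  ],
  "newtons": 40
}}

```text
time_s: 11.48
ee_pos: [660.2, -168.4, 63.5]
eef_rot: [0.001, 0.027, 1.0, -0.001]
contact_force: [-2.8, 0.8, 12.7]
finger_gap: 0.6
```

Request:
{"name": "jog_arm", "arguments": {
  "series": [
    [[0, 0, -0.0005], [0, 0, -0.03], 0.035],
    [[0, 0, 0], [0, 0, -0.04], 0.035],
    [[0, 0, 0], [0, 0, 0], 0.035]
  ]
}}

```text
time_s: 11.73
ee_pos: [660.7, -168.5, 63.4]
eef_rot: [0.002, 0.064, 0.998, -0.001]
contact_force: [-2.5, 0.2, 14.1]
finger_gap: 0.603
```

Request:
{"name": "jog_arm", "arguments": {
  "series": [
    [[0, 0, 0.0003], [0, 0, -0.04], 0.035],
    [[0, 0, 0], [0, 0, -0.04], 0.035],
    [[0, 0, 0], [0, 0, -0.02], 0.035]
  ]
}}

```text
time_s: 11.98
ee_pos: [660.8, -168.6, 63.5]
eef_rot: [0.002, 0.113, 0.994, -0.001]
contact_force: [-0.6, -0.2, 12.5]
finger_gap: 0.603
```

Request:
{"name": "jog_arm", "arguments": {
  "series": [
    [[0, 0, 0], [0, 0, -0.04], 0.035],
    [[0, 0, 0], [0, 0, -0.04], 0.035],
    [[0, 0, 0], [0, 0, -0.02], 0.035]
  ]
}}

```text
time_s: 12.23
ee_pos: [660.9, -168.7, 63.5]
eef_rot: [0.002, 0.163, 0.987, -0.001]
contact_force: [-0.7, -1.1, 10.5]
finger_gap: 0.607
```

Run:
```python
from h import *
f=crop("scene","s10.png",225,200,310,290,8);s=sense();print(s["ee_pos"],s["eef_rot"],s["contact_force"],s["moment"],s["finger_gap"])
```

```text
[ 660.90840277 -168.6489341    63.47576809] [ 1.93786857e-03  1.63103261e-01  9.86606926e-01 -5.87427735e-04] [-0.75252198 -1.44036263 11.76089746] [0.01271155 0.15534308 0.05497749] 0.6013828505063394
```

View pics/s10.png

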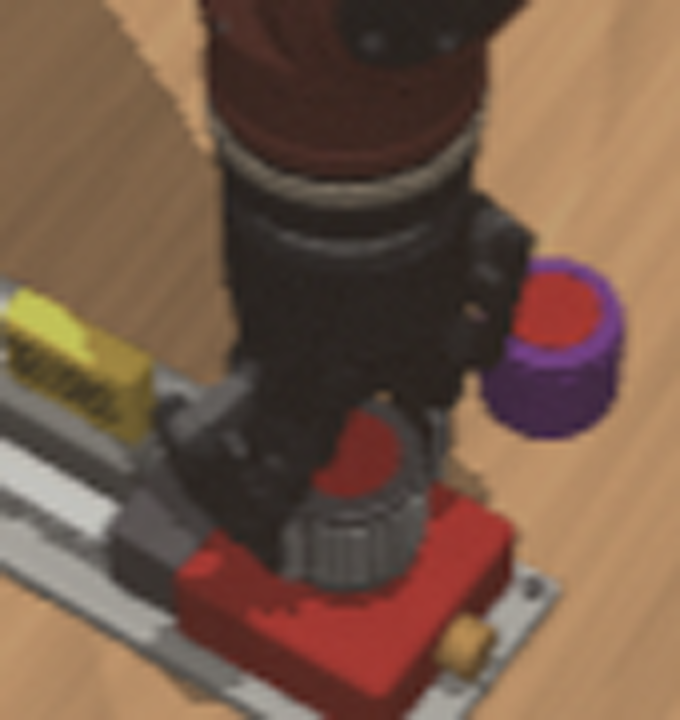

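The jaws hold the collar, with the red disc visible at crop (365,455). They have turned 0.27 rad clockwise and there is no drop yet. Continuing.

Request:
{"name": "jog_arm", "arguments": {
  "series": [
    [[0, 0, 0], [0, 0, -0.04], 0.035],
    [[0, 0, 0], [0, 0, -0.04], 0.035]
  ]
}}

```text
time_s: 12.45
ee_pos: [660.9, -168.7, 63.5]
eef_rot: [0.002, 0.202, 0.979, -0.001]
contact_force: [-0.9, -1.0, 11.6]
finger_gap: 0.604
```

Request:
{"name": "jog_arm", "arguments": {
  "series": [
    [[0, 0, 0], [0, 0, -0.04], 0.035],
    [[0, 0, 0], [0, 0, -0.04], 0.035]
  ]
}}

```text
time_s: 12.62
ee_pos: [660.9, -168.7, 63.4]
eef_rot: [0.002, 0.241, 0.971, -0.0]
contact_force: [0.9, 0.1, 9.8]
finger_gap: 0.603
```

Request:
{"name": "jog_arm", "arguments": {
  "series": [
    [[0, 0, 0], [0, 0, -0.04], 0.035],
    [[0, 0, 0], [0, 0, -0.04], 0.035]
  ]
}}

```text
time_s: 12.78
ee_pos: [660.9, -168.8, 63.3]
eef_rot: [0.002, 0.28, 0.96, -0.0]
contact_force: [0.7, -0.8, 9.9]
finger_gap: 0.601
```

Request:
{"name": "jog_arm", "arguments": {
  "series": [
    [[0, 0, 0], [0, 0, -0.04], 0.035],
    [[0, 0, 0], [0, 0, -0.04], 0.035]
  ]
}}

```text
time_s: 12.95
ee_pos: [660.8, -168.9, 63.0]
eef_rot: [0.002, 0.318, 0.948, -0.0]
contact_force: [0.3, -3.2, 6.4]
finger_gap: 0.601
```

The force and z are falling at about 0.59 rad, which may be the keyways. I'll turn a touch more and press a little.

Request:
{"name": "jog_arm", "arguments": {
  "series": [
    [[0, 0, 0], [0, 0, -0.04], 0.035],
    [[0, 0, -0.001], [0, 0, 0], 0.035],
    [[0, 0, 0], [0, 0, 0], 0.035]
  ]
}}

```text
time_s: 13.2
ee_pos: [659.7, -168.0, 60.1]
eef_rot: [0.0, 0.335, 0.942, 0.0]
contact_force: [1.5, -1.0, 2.4]
finger_gap: 0.602
```

Request:
{"name": "jog_arm", "arguments": {
  "series": [
    [[0, 0, -0.001], [0, 0, -0.02], 0.035],
    [[0, 0, -0.001], [0, 0, 0], 0.035],
    [[0, 0, 0], [0, 0, 0], 0.035]
  ]
}}

```text
time_s: 13.45
ee_pos: [659.6, -167.9, 57.8]
eef_rot: [0.0, 0.345, 0.939, 0.0]
contact_force: [1.9, -1.4, 3.1]
finger_gap: 0.598
```

The keyways dropped over the pins: z is 57.8 at low force. I'll push down to the stop.

Request:
{"name": "jog_arm", "arguments": {
  "series": [
    [[0, 0, -0.001], [0, 0, 0], 0.035],
    [[0, 0, -0.001], [0, 0, 0], 0.035],
    [[0, 0, 0], [0, 0, 0], 0.035]
  ]
}}

```text
time_s: 13.7
ee_pos: [659.6, -167.9, 55.9]
eef_rot: [0.0, 0.345, 0.939, 0.0]
contact_force: [1.5, -0.2, 3.8]
finger_gap: 0.601
```

Request:
{"name": "jog_arm", "arguments": {
  "series": [
    [[0, 0, -0.001], [0, 0, 0], 0.035],
    [[0, 0, -0.001], [0, 0, 0], 0.035],
    [[0, 0, 0], [0, 0, 0], 0.035]
  ]
}}

```text
time_s: 13.95
ee_pos: [659.6, -167.9, 54.0]
eef_rot: [0.0, 0.345, 0.939, 0.0]
contact_force: [1.1, -0.6, 5.5]
finger_gap: 0.601
```

Request:
{"name": "jog_arm", "arguments": {
  "series": [
    [[0, 0, -0.001], [0, 0, 0], 0.035],
    [[0, 0, 0], [0, 0, 0], 0.035]
  ]
}}

```text
time_s: 14.12
ee_pos: [659.6, -167.9, 53.7]
eef_rot: [0.0, 0.345, 0.939, -0.0]
contact_force: [-1.3, 0.2, 8.7]
finger_gap: 0.601
```

Request:
{"name": "jog_arm", "arguments": {
  "series": [
    [[0, 0, -0.001], [0, 0, 0], 0.035],
    [[0, 0, 0], [0, 0, 0], 0.035]
  ]
}}

```text
time_s: 14.28
ee_pos: [659.6, -167.9, 53.6]
eef_rot: [0.0, 0.345, 0.939, -0.0]
contact_force: [-5.1, 1.4, 15.1]
finger_gap: 0.602
```

Request:
{"name": "jog_arm", "arguments": {
  "series": [
    [[0, 0, -0.0003], [0, 0, 0], 0.035],
    [[0, 0, 0], [0, 0, 0], 0.035],
    [[0, 0, 0], [0, 0, 0], 0.035],
    [[0, 0, 0], [0, 0, 0], 0.035]
  ]
}}

```text
time_s: 14.62
ee_pos: [659.6, -167.9, 53.6]
eef_rot: [0.001, 0.345, 0.939, -0.0]
contact_force: [-6.5, 2.1, 17.3]
finger_gap: 0.606
```

Run:
```python
from h import *
f=crop("scene","s11.png",225,215,310,290,9);cv2.imwrite("pics/s11full.png",f["color"][:,:,::-1]);s=sense();print(s["ee_pos"],s["eef_rot"],s["contact_force"],s["moment"],s["finger_gap"])
```

```text
[ 659.66659895 -167.95457781   53.64703299] [ 5.55148559e-04  3.45141859e-01  9.38550359e-01 -1.16078428e-04] [-5.4087597   1.62688732 17.20416783] [0.39412556 1.10968178 0.0148399 ] 0.601937140104995
```

View pics/s11.png

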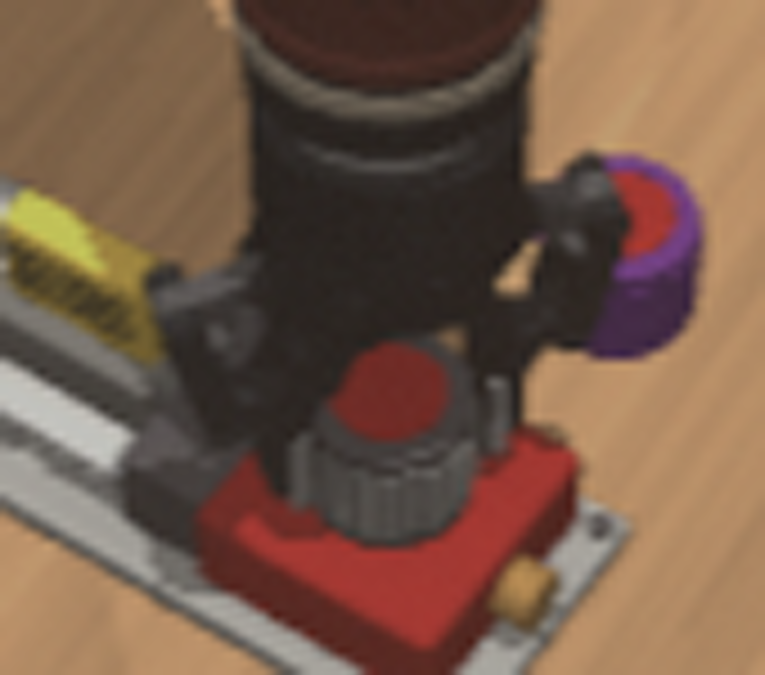

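View pics/s11full.png

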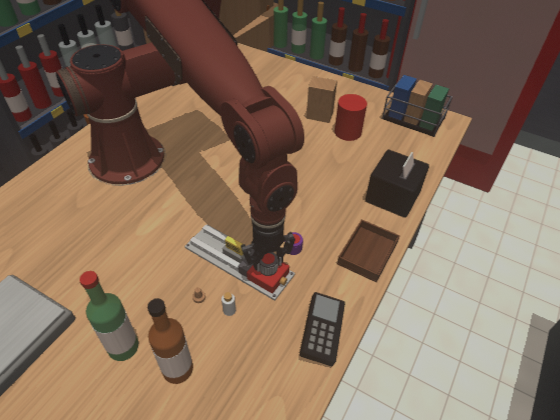

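The collar sits low on the block. Its disc at scene (268.4,258.0) is 2.2 px lower, against about 2.4 px expected for 10 mm. The fin is still by the stop block. The hold is steady at 17 N down, so I'll hand in.

Run:
```python
from plant import *
print(sign_off())
```

```text
the job is handed in; nothing more can be done
None
```

The job is done and handed in at about 14.7 s of the 56 s allowed. The carrier is home, and the collar is turned, pushed fully down and still held by the fingers.

**Carrier:** I slid it about 72 mm until it stalled on the stop block at 26 N. I then eased it back about 1.5 mm into the notch and released it. The travel measured in the camera image was 72.4 mm, against 72.2 mm from the arm.

**Collar:** I pressed with about 10–14 N, including roughly 4 N of grip offset. The collar turned about 0.65 rad clockwise before the keyways dropped over the pins. I then pushed it 9.9 mm down to a hard stop. At hand-in the fingers held it with a 40 N grip and about 17 N of downward push. The image agrees: the red disc sits 2.2 px lower, against about 2.4 px expected for 10 mm.

**Checks that disagreed or were weak:**
- **Camera calibration:** the two cameras differed by up to about 9 mm in x. I settled this with a joint fit that put the base plate's centre about 11 mm off the stated origin. Contact later confirmed the result.
- **Fin-to-collar distance:** one camera gave 107 mm, where 110 mm was expected.
- **The click:** the notch pulled back only weakly, about 2 N. The click is therefore inferred mainly from the stop contact and the travel.
- **Tumbler:** it was hidden behind the gripper in the last picture. It stood undisturbed in the last view that showed it, before the collar work, and the arm stayed clear of it after that.

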